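# Push the blast-air valve knob round its L-slot

### The job

Shut and lock the air valve on the bench: push the knob standing in the box's L-shaped slot along the long leg to the corner, then round the corner and fully home to the end of the short leg, and move clear of it. Only push the knob with the fingers: do not take it between them or lift it, and leave the jar, the bushing and the wrench where they stand.

Things in the scene. Friction and masses are not known exactly. Their poses are not given: they have to be found in the camera images.
- valve_box: Green valve box fixed on the bench, 170 (x) x 140 (y) x 46 mm high, yaw within 1 rad; a hose fitting sticks out 36 mm at the middle of each x end. Origin: centre of its underside. Its aluminium top plate, 5 mm thick, has an L-shaped slot 20 mm wide: long leg along box +x at y = -22.5 mm, short leg from its far end along +y at x = +35 mm. Only the knob and 3 mm screw heads rise above the plate.
- knob: Black round knob, 36 mm across, on a 16 mm steel pin (2 mm play each side in the slot), captive by a 48 mm foot disc under the plate; 0.14 to 0.28 kg, slides with up to about 4 N of dry friction, no spring, about 6 mm loose up and down. Origin: on the pin axis under the foot, 30 mm above the bench. The knob spans 54 to 94 mm above the bench, 8 mm clear of the plate. Starts in the long leg, before mid-way.
- knob_mid (a point): Centre of the knob's grip part, on its axis, 74 mm above the bench.
- slot_start (a point): Start end of the long leg: pin axis position there (box x -35, y -22.5 mm), at plate-top height, 46 mm above the bench. Axes as the box.
- slot_corner (a point): Corner of the slot: pin axis position there (box x +35, y -22.5 mm), at plate-top height. The pin's hard stop along box +x is 2 mm beyond it.
- slot_end (a point): Closed end of the short leg, where the pin axis should finish (box x +35, y +22.5 mm), at plate-top height. The hard stop along box +y is 2 mm beyond it.
- jar: Bystander: screw jar of clear plastic with a steel cap, 60 mm across, 85 mm tall, loose. Origin: centre of its underside.
- bushing: Bystander: brass ring 52 mm across, 40 mm tall, loose. Origin: centre of its underside.
- wrench: Bystander: steel wrench 170 mm long lying flat along its own x, loose. Origin: centre of its underside.
Things that resemble listed ones, but are neither listed nor needed, are in the scene too. Several things have the shape of the knob; the one meant has the colours described above. There is more than one size of the valve_box; the job needs the larger.

How it is judged:
On the way:
1. the knob has been pushed along the long leg to the corner (x of knob in the frame of valve_box above 0.029 m and y of knob in the frame of valve_box below -0.012 m), for 0.04 s.
At the end, for the whole second after the job is handed in: The knob's pin stands in the short leg within 5 mm of its end stop (box y over 19.5 mm, hard stop at 24.5 mm; box x 30 to 40 mm), seated, upright within 7 degrees and at rest; jar, bushing and wrench within 15 mm of where they stood (x of knob in the frame of valve_box between 0.03 and 0.04 m and y of knob in the frame of valve_box above 0.0195 m and z of knob in the frame of valve_box below 0.0345 m and angle between knob's own z axis and vertical below 0.12 rad and linear speed of knob below 0.01 m/s and distance of each of jar, bushing, wrench from where it was at the start of the episode below 0.015 m); the robot touches nothing.
It fails at once if the knob is lifted (its foot more than 4.5 mm off the box's floor) (z of knob in the frame of valve_box above 0.0345 m).
It fails at once if the knob is taken between the fingers (the grasp point comes inside the knob) (horizontal distance between the grasp point and knob_mid below 0.012 m and z of the grasp point in the frame of knob below 0.076 m).
It fails at once if the jar is moved more than 15 mm (distance of jar from where it was at the start of the episode above 0.015 m).
It fails at once if the bushing is moved more than 15 mm (distance of bushing from where it was at the start of the episode above 0.015 m).
It fails at once if the wrench is moved more than 15 mm (distance of wrench from where it was at the start of the episode above 0.015 m).
It also fails if it takes over 58 s, if anything falls off the work surface, if the arm or the gripper's body presses on something with over 40 N, if the wrist force passes 120 N, or if a joint passes its speed limit or range.

### The arm

A 6-joint arm with a two-finger parallel gripper is mounted at the origin on the work surface. World frame = base frame: x ahead of the robot, y to its left, z up, the work surface at z = 0. Lengths are in m, angles in rad, forces in N, time in s.
With the tool pointing down it reaches from about 0.275 to 1 m from the base axis. Payload 8.4 kg.
Tool frame: the origin (TCP) lies at the very end of the fingers, on their centre line; the grasp point (between the pads) lies robot.grasp_offset behind it (robot.grasp_offset is the distance from the TCP to the grasp point, in m); z points along the fingers, y is the direction in which the jaws open and shut (so a half turn about z gives the same grasp; the last joint's range is limited). The gripper opens to 85 mm and grips with 20 to 120 N. Pads are 22 mm wide; open, the fingers measure 114 mm over their backs; the gripper's body (76 mm by 85 mm) begins 54 mm behind the grasp point. The pads swing forward as they close: fully open they stand 13 mm farther back than shut.
Start: joints at [-0.002, 0.353, 1.633, -0, 1.155, -0.002], TCP at [0.625, -0, 0.231] pointing down, gripper open.
Joint ranges: [-2.63, 2.63], [-0.92, 2.1], [0.06, 2.66], [-1.3, 4.44], [0, 2.69], [-3.02, 3.02]. Speed limits (rad/s): [2.22, 2.22, 2.79, 3.14, 3.14, 3.14].

### API

Orientations are given as a unit quaternion [x, y, z, w].
In Python, from station import robot gives the robot as it stands.
- The arm moves only by the tool move_arm, never from a script. Its argument "moves" is a list of rows, each a list of 2 entries, a list of its own where there are three numbers: the shift along the world's x, y, z in cm, then the turn about the world's z in rad. In form: [[[tx, ty, tz], yaw], ...]. A call has 1 to 5 rows; each row is the pose to reach, as a shift and turn from the pose measured when the call began; what a row does not reach only later rows make up. A row lasts 1/8 s, in which the tool goes at most 62.5 mm and 10.7 degrees, less where a joint would pass 70% of its speed; a pose out of reach is approached as far as the arm can. A call with a gripper value outside its range is refused whole. "claw" is the finger opening in cm, from 0 to 8.54, set as the call begins (left out, the last holds). The fingers move at their own pace and stop on an object; "squeeze" is the grip in N (left out, the last holds). Time passes only in rows, so rows that repeat a pose let the fingers close. It gives the time, the measured TCP pose, the force and the opening at its end, in the units of the state.
- robot.get_state(): the state, without advancing time (a new reading comes with each control period).
- robot.snapshot(name): name is "scene" or "side" or "wrist"; returns (picture, depth): 384x512x3 uint8, blue, green, red; 384x512 float32, m along the optical axis (not along the pixel's ray), 0 where there is no reading.
- robot.get_calibration(name): a dict with "fov_y" (degrees; the focal length in pixels is half the picture's height over the tangent of half this angle, whatever the lens; pixels are square), "cx", "cy" (the principal point, pixels), "R" (3x3) and "t" (3): a world point X has camera coordinates R X + t; the wrist camera has in their place "T_tool_cam" (4x4, takes a point from camera to tool coordinates, whose origin is the TCP and whose axes are the flange's). Camera axes: x right, y down, z forward; pixel columns grow to the right and rows downward; lengths in m; the calibration is good to about 2 mm. A picture is of the moment at which its call begins: read the wrist's pose just before it. get_calibration takes no time and is no camera call.
- robot.finish_job(): hands the job in, once; it reports no verdict.
The state is a dict: "time_s": time; "joint_positions": joint angles; "joint_vel": joint speeds; "joint_efforts": joint torques, N m; "tool_pos": TCP position; "ee_rot": TCP orientation; "force": force on the tool from outside, world axes, zero at the start; "moment": the same for the moment, N m; "width": finger opening in m.
Only numpy, scipy, OpenCV 4.12 (cv2) and the standard library are available. Lean on these libraries where they do the work, as an engineer would, in place of code of your own. Each camera call takes 0.05 s, during which the arm holds its last target. There are 200 camera calls.

## Working session

There is one attempt and no reset: what is moved stays moved. The work goes in short steps, Python scripts to look and compute and a tool call to move; the robot and the scene stay as the last step left them, time stands still between calls to the robot, and variables do not carry over. Pictures are saved under pics/ and viewed, about 8 in all and at most 12, crops included, and the job is handed in when it is done.

Besides the shell and the picture viewer there is one more tool, called after "Call:" as name(argument=value, ...) on one line, values as JSON. move_arm: Moves the arm, as the interface text tells. Its arguments: {"type":"object","properties":{"moves":{"type":"array"},"claw":{"type":"number"},"squeeze":{"type":"number"}},"required":["moves"]}

```bash
mkdir -p pics; cat > h.py <<'E'
import numpy as np, cv2
from station import robot
def cam(n):
    c=robot.get_calibration(n); f=192/np.tan(np.radians(c["fov_y"])/2)
    if "R" in c: R=np.array(c["R"]);t=np.array(c["t"])
    else:
        from scipy.spatial.transform import Rotation as Ro
        s=robot.get_state(); T=np.eye(4);T[:3,:3]=Ro.from_quat(s["ee_rot"]).as_matrix();T[:3,3]=s["tool_pos"]
        M=np.linalg.inv(T@np.array(c["T_tool_cam"]));R=M[:3,:3];t=M[:3,3]
    return f,c["cx"],c["cy"],R,t
def ray(C,u,v,z):
    f,cx,cy,R,t=C; o=-R.T@t; d=R.T@np.array([(u-cx)/f,(v-cy)/f,1]); return o+d*(z-o[2])/d[2]
def cloud(C,D):
    f,cx,cy,R,t=C; v,u=np.mgrid[:384,:512]; P=np.stack([(u-cx)/f*D,(v-cy)/f*D,D],-1); return (P-t)@R
E
python3 - <<'E'
from h import *
print(robot.grasp_offset, robot.get_state())
for n in("scene","side","wrist"):
    C=cam(n);p,d=robot.snapshot(n);cv2.imwrite(f"pics/{n}0.png",p);np.savez(f"{n}0.npz",p=p,d=d,f=C[0],cx=C[1],cy=C[2],R=C[3],t=C[4])
    print(n,C[0],-C[3].T@C[4])
a=[cv2.imread(f"pics/{n}0.png") for n in("scene","side")]
E
```

```text
0.0187 {'time_s': 0.0, 'joint_positions': array([-2.40547455e-03,  3.53639255e-01,  1.63409216e+00, -2.06150890e-05,
        1.15520120e+00, -2.37485491e-03]), 'joint_vel': array([ 3.16813837e-04, -7.23415223e-04,  1.78349582e-04, -6.21625014e-05,
        5.64333595e-04, -3.71505500e-04]), 'joint_efforts': array([-2.03471049e-03, -6.05236173e+01, -3.42063046e+01, -2.62302356e-04,
        9.48130677e-03,  3.61521288e-06]), 'tool_pos': array([ 6.24548981e-01, -8.79866330e-06,  2.30585193e-01]), 'ee_rot': array([ 7.07114501e-01,  7.07098744e-01, -4.79296238e-04, -4.68228677e-04]), 'force': array([ 0.74670772,  0.2387558 , -0.20915138]), 'moment': array([-0.03960964, -0.03681476, -0.02016698]), 'width': 0.08520132833238019}
scene 354.46485599964166 [ 0.86020403 -0.35202777  0.72528857]
side 443.853342148243 [0.54560486 0.78969895 0.50137281]
wrist 285.92994642762795 [0.62403746 0.06737611 0.37356842]
```

View pics/scene0.png

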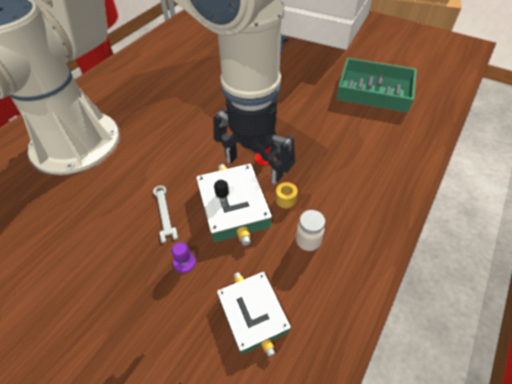

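View pics/side0.png

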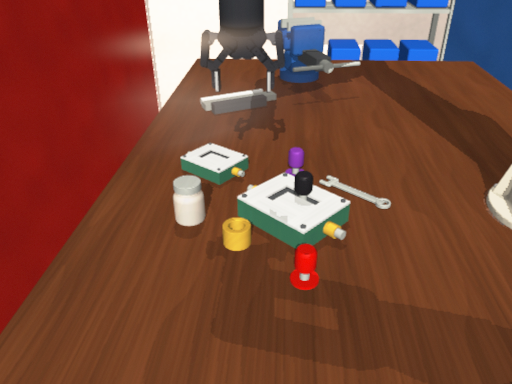

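Candidates for the knob are black (scene 221,187), red (262,158) and purple (183,258). For the box they are the larger one (233,200), which holds the black knob, and the smaller one (253,312). I choose the black knob and the larger box. In the scene view the slot's corner is near (227,211) and its end near (247,204).

```bash
python3 - <<'E'
from h import *
for n,seed in(("scene",(240,190)),("side",(275,215)),("wrist",None)):
    z=np.load(n+"0.npz");p,d=z["p"],z["d"];C=(float(z["f"]),float(z["cx"]),float(z["cy"]),z["R"],z["t"])
    P=cloud(C,d); hsv=cv2.cvtColor(p,cv2.COLOR_BGR2HSV)
    ok=(d>0)&(P[...,0]>.3)&(P[...,0]<1)&(abs(P[...,1])<.4)
    m=((hsv[...,1]<60)&(hsv[...,2]>140)&ok&(abs(P[...,2]-.046)<.012)).astype(np.uint8)
    k,L,S,c=cv2.connectedComponentsWithStats(m)
    for i in range(1,k):
        if S[i,4]<250: continue
        q=P[L==i]; xy=(q[:,:2]*1000).astype(np.float32)
        v,u=np.nonzero(L==i)
        xy=np.array([ray(C,a,b,.046)[:2]*1000 for a,b in zip(u,v)],np.float32)
        print(n,"plate",S[i],c[i],cv2.minAreaRect(xy),"z",np.median(q[:,2]))
    kn=(hsv[...,2]<70)&ok&(P[...,2]>.06)&(P[...,2]<.11)
    k,L,S,c=cv2.connectedComponentsWithStats(kn.astype(np.uint8))
    for i in range(1,k):
        if S[i,4]<40: continue
        q=P[L==i]; t=q[q[:,2]>.088]
        print(n,"dark",S[i],c[i],q.mean(0),"top",t.mean(0) if len(t) else None,ray(C,*c[i],.074),len(t))
    for nm,msk in(("brass",(hsv[...,0]>15)&(hsv[...,0]<32)&(hsv[...,1]>150)&ok),("red",((hsv[...,0]<4)|(hsv[...,0]>176))&(hsv[...,1]>200)&(hsv[...,2]>150)&ok&(P[...,2]>.01)&(P[...,2]<.12))):
        k,L,S,c=cv2.connectedComponentsWithStats(msk.astype(np.uint8))
        for i in range(1,k):
            if S[i,4]>60: q=P[L==i];print(n,nm,c[i].round(),q.min(0).round(3),q.max(0).round(3))
E
```

```text
scene plate [ 197  164   74   69 2908] [233.6911967  198.16884457] ((529.8920288085938, 48.97184753417969), (140.38499450683594, 175.16964721679688), 48.80177688598633) z 0.04655147884229566
scene plate [ 219  272   71   78 1506] [252.5564409 309.0252324] ((716.9796142578125, -156.57473754882812), (100.3990478515625, 122.2098617553711), 55.43361282348633) z 0.03487280770489436
scene dark [215 181  13  17 179] [221.08938547 188.87150838] [0.51590588 0.02801326 0.08553941] top [0.51331323 0.03071492 0.09348417] [0.50964794 0.03491411 0.074     ] 98
scene brass [286. 195.] [ 0.588  0.109 -0.002] [0.657 0.191 0.044]
scene brass [243. 232.] [ 0.584 -0.028 -0.001] [0.617 0.005 0.035]
scene brass [267. 345.] [ 0.762 -0.203 -0.   ] [ 0.783 -0.181  0.027]
side plate [182 143  65  29 534] [214.40262172 157.04681648] ((709.0221557617188, -127.4312744140625), (102.33805847167969, 121.98605346679688), 55.95426559448242) z 0.03470382208616998
side plate [ 238  173  113   61 3083] [293.44112877 203.55335712] ((527.3394775390625, 52.672698974609375), (146.74502563476562, 173.6560516357422), 48.94271
[... 628 characters left out ...]
70.34773875 116.50112606] ((525.8983154296875, 49.83380889892578), (140.47764587402344, 170.2287139892578), 48.88764953613281) z 0.04642854842957152
wrist plate [ 265  229   79   74 1436] [308.04247911 266.3356546 ] ((691.5946655273438, -133.33316040039062), (98.72023010253906, 77.55014038085938), 55.539794921875) z 0.03445274491493509
wrist plate [300 284  58  40 548] [329.50729927 303.7810219 ] ((718.235107421875, -174.5889434814453), (62.86837387084961, 66.68123626708984), 59.1441764831543) z 0.034461352695660544
wrist dark [ 123  123   44   37 1235] [144.56680162 140.4582996 ] [0.5120804  0.03806179 0.08938416] top [0.50962915 0.03733797 0.09344864] [0.50578434 0.03648701 0.074     ] 958
```

View pics/wrist0.png

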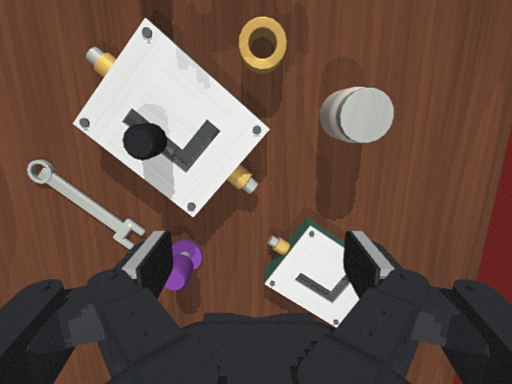

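Wrist picture: the large box is centred near (171,117), the black knob is at (145,140), the slot corner near (187,165) and the slot end near (212,128). The plate measures 140.5 x 170.2 mm at z = 46 mm, which matches the description, and the yaw is -0.717. The box centre is (0.526, 0.050) and the knob is at about box x = -5 mm, y = -22 mm. The approach starts with shut fingers turned to the box axes.

Call:
move_arm(moves=[[[-4,1.7,-1],-0.18],[[-8,3.5,-3],-0.36],[[-12,5.2,-5],-0.54],[[-15.3,6.75,-7],-0.717],[[-15.3,6.75,-9],-0.717]], claw=0, squeeze=60)

```text
time_s: 0.78
tool_pos: [0.469, 0.0682, 0.14]
ee_rot: [0.911, 0.413, -0.001, -0.001]
force: [0.9, 0.5, 0.0]
width: -0.0
```

Call:
move_arm(moves=[[[0,0,0],0],[[0,0,0],0],[[0,0,0],0]])

```text
time_s: 1.15
tool_pos: [0.4699, 0.0681, 0.1408]
ee_rot: [0.911, 0.413, -0.0, -0.001]
force: [-0.3, 0.3, 0.6]
width: -0.0002
```

```bash
python3 - <<'E'
from h import *
s=robot.get_state();print(s["time_s"],s["tool_pos"],s["ee_rot"],s["width"],s["force"])
b=[cv2.resize(robot.snapshot(n)[0][y:y+150,x:x+200],None,fx=2.0,fy=2.0) for n,x,y in(("side",200,100),("wrist",200,100))]
b[1]=cv2.resize(robot.snapshot("wrist")[0],(400,300))
cv2.imwrite("pics/a1.png",np.hstack(b))
E
```

```text
1.15 [0.46985135 0.06809046 0.14078706] [ 9.10629064e-01  4.13224198e-01 -3.08454178e-04 -6.12156470e-04] -0.00019439087900209554 [-0.32188705  0.31517187  0.57809929]
```

View pics/a1.png

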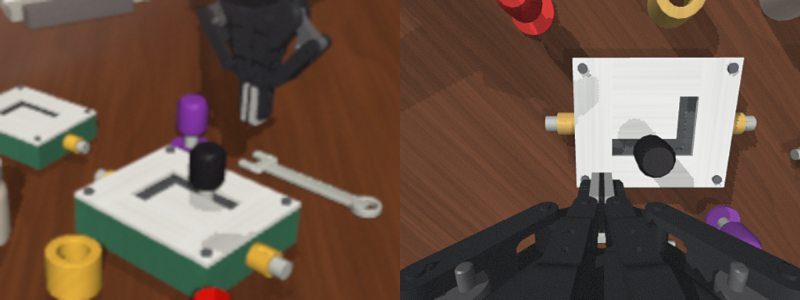

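The picture shows the shut fingers left of the black knob (wrist half, knob at 655,158), the frame aligned with the box and the slot's short leg to the right. Next I lower the tool and push along box +x.

Call:
move_arm(moves=[[[0,0,-4],0],[[0,0,-8.2],0],[[0,0,-8.2],0],[[0.75,-0.66,-8.2],0],[[1.05,-0.92,-8.2],0]])

```text
time_s: 1.92
tool_pos: [0.4821, 0.0586, 0.0602]
ee_rot: [0.911, 0.413, 0.001, -0.0]
force: [-0.6, 0.0, -0.8]
width: 0.0002
```

Call:
move_arm(moves=[[[0.45,-0.39,0],0],[[0.9,-0.79,0],0],[[1.35,-1.18,0],0],[[1.8,-1.57,0],0],[[2.1,-1.83,0],0]])

```text
time_s: 2.55
tool_pos: [0.5033, 0.04, 0.0601]
ee_rot: [0.911, 0.413, 0.001, -0.0]
force: [-3.4, 2.2, 2.6]
width: -0.0
```

```bash
cat >> h.py <<'E'
ex=np.array([.7535,-.657]);ey=np.array([.657,.7535]);c0=np.array([.526,.050])
def box(p): d=np.array(p)[:2]-c0; return (np.array([d@ex,d@ey])*1000).round(1)
def knob(n):
    C=cam(n);p,d=robot.snapshot(n);P=cloud(C,d)
    b=np.stack([(P[...,:2]-c0)@ex,(P[...,:2]-c0)@ey],-1)*1000
    m=(p.max(-1)<70)&(d>0)&(abs(P[...,2]-.093)<.005)&(abs(b[...,0])<75)&(abs(b[...,1])<60)
    print(n,m.sum(),"top bbox",[np.percentile(b[m],q,axis=0).round(1) for q in(1,50,99)] if m.any() else None);return p
E
python3 - <<'E'
from h import *
s=robot.get_state();print(s["time_s"],s["tool_pos"],box(s["tool_pos"]),s["force"])
a=knob("scene");w=knob("wrist");k=knob("side")
cv2.imwrite("pics/a2.png",np.hstack([cv2.resize(k[100:250,200:400],(400,300)),cv2.resize(w,(400,300))]))
E
```

```text
2.55 [0.50330259 0.04003356 0.06014213] [-10.6 -22.4] [-3.36634192  2.17472215  2.56529853]
scene 128 top bbox [array([ 10.4, -34.5]), array([ 27.4, -21.4]), array([39.6, -8.4])]
wrist 2715 top bbox [array([-19.6, -29.7]), array([ 17.5, -12.1]), array([35.7, -4.1])]
side 148 top bbox [array([-26.5, -27. ]), array([ 13.9, -14.2]), array([33. , -2.5])]
```

View pics/a2.png

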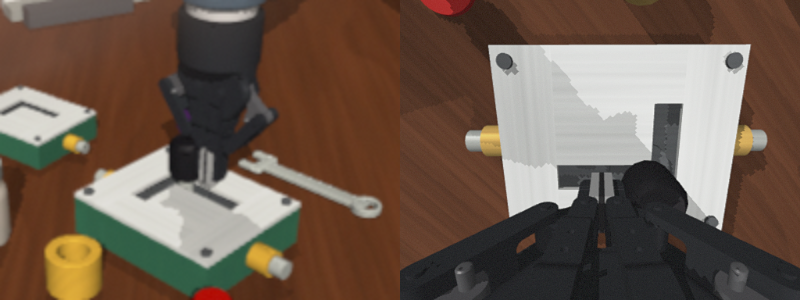

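The fingers are in contact at about 4 N, with the knob (wrist half, 655,190) nearly at the corner. I push on to the stop.

Call:
move_arm(moves=[[[0.3,-0.26,0],0],[[0.6,-0.52,0],0],[[0.8,-0.7,0],0],[[0.95,-0.83,0],0],[[0.95,-0.83,0],0]])

```text
time_s: 3.32
tool_pos: [0.5131, 0.0316, 0.0601]
ee_rot: [0.911, 0.413, 0.001, 0.0]
force: [-0.6, -0.0, -1.3]
width: 0.0001
```

Call:
move_arm(moves=[[[0.15,-0.13,0],0],[[0.3,-0.26,0],0],[[0.3,-0.26,0],0]])

```text
time_s: 3.7
tool_pos: [0.5163, 0.0289, 0.0601]
ee_rot: [0.911, 0.413, 0.001, 0.0]
force: [-1.0, 0.4, -0.0]
width: -0.0001
```

```bash
python3 - <<'E'
from h import *
s=robot.get_state();print(s["time_s"],s["tool_pos"],box(s["tool_pos"]),s["force"])
a=knob("scene")
E
```

```text
3.7 [0.51627422 0.02891323 0.06005417] [  6.5 -22.3] [-0.99509905  0.41974746 -0.0444996 ]
scene 132 top bbox [array([ 27.6, -35.1]), array([ 44.6, -21.5]), array([55.9, -8.2])]
```

Call:
move_arm(moves=[[[0.15,-0.13,0],0],[[0.3,-0.26,0],0]])

```text
time_s: 4.0
tool_pos: [0.518, 0.0269, 0.0601]
ee_rot: [0.911, 0.413, 0.0, -0.001]
force: [-9.9, 10.3, 12.8]
width: 0.0002
```

```bash
python3 - <<'E'
from h import *
s=robot.get_state();print(s["time_s"],s["tool_pos"],box(s["tool_pos"]),s["force"])
a=knob("scene");w=knob("side")
cv2.imwrite("pics/a3.png",np.hstack([cv2.resize(a[140:260,170:330],(400,300)),cv2.resize(w[150:270,220:380],(400,300))]))
E
```

```text
4.0 [0.5180034  0.0269496  0.06013946] [  9.1 -22.6] [-9.89524799 10.2734553  12.8130593 ]
scene 128 top bbox [array([ 31.6, -34.6]), array([ 47.6, -21.8]), array([57.8, -8.6])]
side 138 top bbox [array([ -6.6, -27.9]), array([ 33.1, -14.2]), array([53.4, -3. ])]
```

View pics/a3.png

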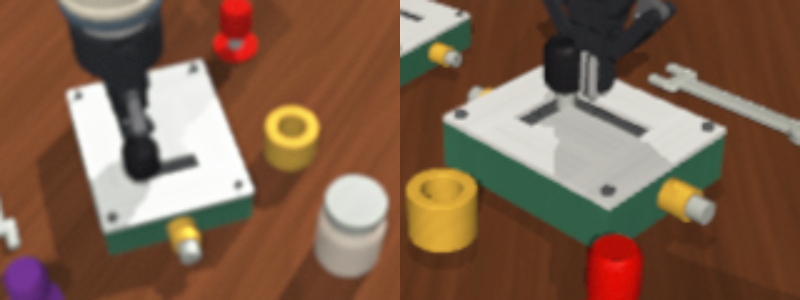

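The knob is at the corner's hard stop: it reads 14 N, and both crops show it standing at the L's corner. I back off and go round to its -y side.

Call:
move_arm(moves=[[[-1.28,1.12,0],0],[[-2.6,-0.4,0],0],[[-4.0,-2.0,0],0],[[-4.0,-2.0,0],0],[[-2.4,-3.4,0],0]])

```text
time_s: 4.72
tool_pos: [0.4939, -0.0074, 0.0603]
ee_rot: [0.911, 0.413, 0.0, -0.001]
force: [0.9, -0.9, -0.3]
width: -0.0
```

```bash
python3 - <<'E'
from h import *
s=robot.get_state();print(s["time_s"],s["tool_pos"],box(s["tool_pos"]),s["force"])
a=knob("scene")
E
```

```text
4.725 [ 0.49385085 -0.00744482  0.06031191] [ 13.5 -64.4] [ 0.86888276 -0.94447281 -0.31519688]
scene 126 top bbox [array([ 27.8, -35.6]), array([ 44.2, -22.3]), array([55.8, -8.7])]
```

Call:
move_arm(moves=[[[1.0,-0.87,0],0],[[1.66,-1.45,0],0],[[1.66,-1.45,0],0],[[2.2,-0.8,0],0],[[2.5,-0.45,0],0]])

```text
time_s: 5.4
tool_pos: [0.5229, -0.0128, 0.0609]
ee_rot: [0.911, 0.413, 0.002, 0.0]
force: [-0.7, -0.9, -0.0]
width: -0.0002
```

Call:
move_arm(moves=[[[0.33,0.38,0],0],[[0.66,0.75,0],0],[[0.98,1.13,0],0],[[1.31,1.5,0],0],[[1.65,1.88,0],0]])

```text
time_s: 6.02
tool_pos: [0.5396, 0.0062, 0.0609]
ee_rot: [0.911, 0.413, 0.002, 0.0]
force: [-1.7, -1.4, 1.7]
width: -0.0003
```

```bash
python3 - <<'E'
from h import *
s=robot.get_state();print(s["time_s"],s["tool_pos"],box(s["tool_pos"]),s["force"])
a=knob("scene");knob("side")
E
```

```text
6.025 [0.53956752 0.00624025 0.0608588 ] [ 39.  -24.1] [-1.69155942 -1.41428894  1.71578482]
scene 98 top bbox [array([30. , -6.3]), array([44.3,  6.5]), array([55.8, 17.8])]
side 183 top bbox [array([ 20.1, -27.6]), array([30.7,  8.5]), array([51.4, 23.4])]
```

Call:
move_arm(moves=[[[0.3,0.34,0],0],[[0.6,0.68,0],0],[[0.85,0.98,0],0],[[1.05,1.2,0],0],[[1.05,1.2,0],0]])

```text
time_s: 6.75
tool_pos: [0.5508, 0.0188, 0.0609]
ee_rot: [0.911, 0.413, 0.003, 0.0]
force: [-0.1, -1.1, -0.7]
width: -0.0002
```

Call:
move_arm(moves=[[[0.13,0.15,0],0],[[0.26,0.3,0],0]])

```text
time_s: 7.0
tool_pos: [0.5529, 0.0214, 0.061]
ee_rot: [0.911, 0.413, 0.002, 0.0]
force: [-6.6, -9.0, 9.3]
width: 0.0002
```

```bash
python3 - <<'E'
from h import *
s=robot.get_state();print(s["time_s"],s["tool_pos"],box(s["tool_pos"]),s["force"])
a=knob("scene");knob("side")
E
```

```text
7.0 [0.55287819 0.02137415 0.06097061] [39.1 -3.9] [-6.55914639 -9.00898445  9.30848973]
scene 88 top bbox [array([30.5, 14.9]), array([45.2, 27.1]), array([56.9, 37.4])]
side 179 top bbox [array([19.8, -5.7]), array([30.3, 28.7]), array([49.2, 42.9])]
```

The knob is at the end stop: 11 N, and the tool's y matches the prediction. I back off and rise clear.

Call:
move_arm(moves=[[[-0.66,-0.75,0],0],[[-2.0,-2.3,0],0],[[-2.6,-3.0,0],0],[[-2.6,-3.0,4],0],[[-2.6,-3.0,9],0]])

```text
time_s: 7.72
tool_pos: [0.5255, -0.0094, 0.1511]
ee_rot: [0.911, 0.413, 0.001, -0.0]
force: [0.8, 0.2, 1.1]
width: 0.0001
```

Call:
move_arm(moves=[[[-2,-2,5],0],[[-4,-4,7],0],[[-4,-4,7],0],[[-4,-4,7],0]])

```text
time_s: 8.22
tool_pos: [0.4855, -0.0494, 0.2207]
ee_rot: [0.911, 0.413, 0.001, -0.0]
force: [-0.2, -0.1, 0.5]
width: -0.0001
```

```bash
python3 - <<'E'
from h import *
s=robot.get_state();print(s["time_s"],s["tool_pos"],s["force"],s["joint_vel"].round(4))
a=knob("scene");k=knob("side");w=knob("wrist")
z={n:np.load(n+"0.npz") for n in("scene","side")}
cv2.imwrite("pics/a4.png",np.vstack([np.hstack([cv2.resize(a[130:280,140:340],(400,300)),cv2.resize(k[130:280,160:400],(400,300))]),np.hstack([cv2.resize(w,(400,300)),cv2.resize(z["scene"]["p"][130:280,140:340],(400,300))])]))
E
```

```text
8.225 [ 0.48545568 -0.04941205  0.2206906 ] [-0.23858014 -0.06395726  0.53867601] [ 0.0106  0.0213 -0.002  -0.0013  0.0035 -0.0018]
scene 106 top bbox [array([33.7, 10.5]), array([45.7, 23.3]), array([54.6, 36.4])]
side 157 top bbox [array([19.8, 12.8]), array([32.1, 30.2]), array([50.3, 42.6])]
wrist 1360 top bbox [array([21.4,  7.8]), array([37. , 23.4]), array([52.7, 39.7])]
```

View pics/a4.png

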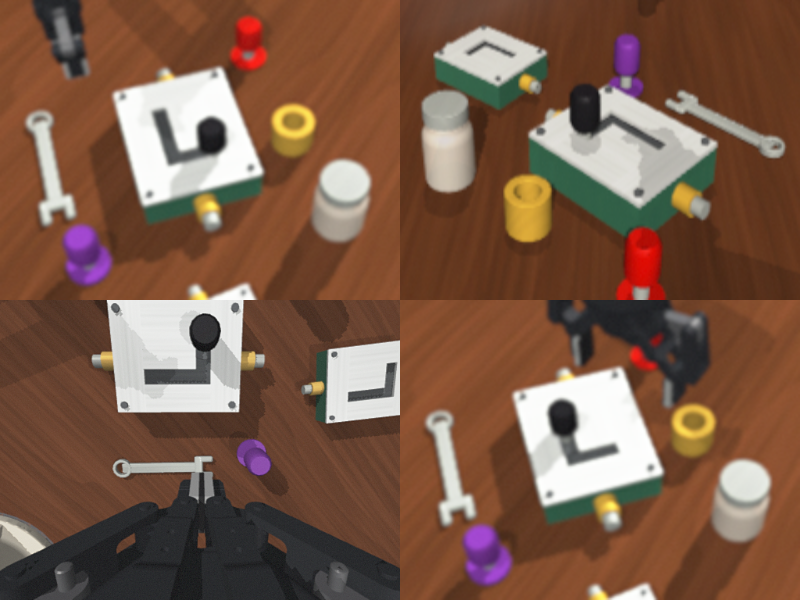

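The knob stands upright at the closed end of the short leg (wrist view, 205,330), and the bystanders look unmoved compared with the first scene picture. I hand the job in.

```bash
python3 -c "
from station import robot
print(robot.finish_job())"
```

```text
the job is handed in; nothing more can be done
None
```

The valve is shut and locked, and the job is handed in; no verdict is reported. With shut fingers I pushed the black knob along the long leg to the corner stop (14 N), then went round and pushed it along the short leg to its end stop (11 N), both below the force limits. I then backed off and rose clear, at about 8 s on the robot's clock.

- **Knob position:** the last wrist measurement puts its top at about box x = 37 mm, y = 23.5 mm. The targets are 30 to 40 mm in x and over 19.5 mm in y. It looked upright in the final pictures.
- **Disagreement between cameras:** for the knob's top, the scene view gave medians of (46, 23) mm and the side view (32, 30) mm. I trusted the wrist view because it sees the knob's top from closest; its y also agrees with the tool position when the knob hit the stop. The other two catch only part of the top, or part of the knob's side.
- **Bystanders:** the jar, bushing and wrench look unmoved compared with the first pictures. I judged this by eye and did not measure it.
- **Tool clear:** the fingers ended at a height of 0.22 m, with only sensor noise on the force reading.

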